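# Line up weld coupons by pipe size

## Task

Get the four pipe weld coupons ready for inspection: stand them in order of pipe diameter on the row of white spots, one centred upright on each spot, with the thinnest pipe next to the red bar and the thickest at the other end. Let go of them all and do not knock over the spray can.

Things in the scene. Friction and masses are not known exactly. Their poses are not given: they have to be found in the camera images.
- coupon20_mid (a point): The thinnest of four loose weld coupons: an upright bright steel pipe 20 mm in diameter, 60 mm long, centred on a round dark base 60 mm across, 6 mm thick (66 mm tall in all; weld bead at the pipe's foot, up to 10.5 mm above the underside); 0.14 to 0.4 kg. Starts upright on the bench (height 0). Point: pipe's axis, half-way up the pipe, 36 mm above the underside; z up along the pipe.
- coupon30_mid (a point): The second thinnest of four loose weld coupons: an upright bright steel pipe 30 mm in diameter, 60 mm long, centred on a round dark base 60 mm across, 6 mm thick (66 mm tall in all; weld bead at the pipe's foot, up to 10.5 mm above the underside); 0.14 to 0.4 kg. Starts upright on the bench (height 0). Point: pipe's axis, half-way up the pipe, 36 mm above the underside; z up along the pipe.
- coupon40_mid (a point): The second thickest of four loose weld coupons: an upright bright steel pipe 40 mm in diameter, 60 mm long, centred on a round dark base 60 mm across, 6 mm thick (66 mm tall in all; weld bead at the pipe's foot, up to 10.5 mm above the underside); 0.14 to 0.4 kg. Starts upright on the bench (height 0). Point: pipe's axis, half-way up the pipe, 36 mm above the underside; z up along the pipe.
- coupon50_mid (a point): The thickest of four loose weld coupons: an upright bright steel pipe 50 mm in diameter, 60 mm long, centred on a round dark base 60 mm across, 6 mm thick (66 mm tall in all; weld bead at the pipe's foot, up to 10.5 mm above the underside); 0.14 to 0.4 kg. Starts upright on the bench (height 0). Point: pipe's axis, half-way up the pipe, 36 mm above the underside; z up along the pipe.
- mark_a: White spot 74 mm across with a black centre dot, on a fixed dark strip (90 by 440 mm, top 6 mm above the bench). Spots a, b, c, d lie in this order in a straight row, 90 mm apart; this is an end spot. Origin: centre of the spot on the strip's top face, z up, y along the row from a towards d.
- mark_b: White spot 74 mm across with a black centre dot, on a fixed dark strip (90 by 440 mm, top 6 mm above the bench). Spots a, b, c, d lie in this order in a straight row, 90 mm apart; this is an inner spot. Origin: centre of the spot on the strip's top face, z up, y along the row from a towards d.
- mark_c: White spot 74 mm across with a black centre dot, on a fixed dark strip (90 by 440 mm, top 6 mm above the bench). Spots a, b, c, d lie in this order in a straight row, 90 mm apart; this is an inner spot. Origin: centre of the spot on the strip's top face, z up, y along the row from a towards d.
- mark_d: White spot 74 mm across with a black centre dot, on a fixed dark strip (90 by 440 mm, top 6 mm above the bench). Spots a, b, c, d lie in this order in a straight row, 90 mm apart; this is an end spot. Origin: centre of the spot on the strip's top face, z up, y along the row from a towards d.
- end_red: Fixed red bar across one end of the strip (80 by 30 mm, top 18 mm above the bench), 65 mm beyond the end spot. At the a end on some starts, at the d end on others; a like white bar is at the other end. Origin: centre of its underside.
- can_mid (a point): Bystander: loose upright spray can with white cap and blue band, 56 mm in diameter, 180 mm tall, left of the strip. Point: on its axis 90 mm above its foot; z along its axis. A paintbrush (right) and a flat welded plate (beyond the strip) also lie about, under 20 mm high.
Things that resemble listed ones, but are neither listed nor needed, are in the scene too. What is shaped like the part that bears coupon20_mid but blue is not meant.

How it is judged:
At the end, for the whole second after the job is handed in: Each coupon stands on its own spot, its axis within 12 mm of the spot's centre, in order of pipe diameter from 20 mm next to the red bar to 50 mm at the far end; each is upright within 0.1 rad, resting on the strip (pipe midpoint 37 to 47 mm above the bench), slower than 0.02 m/s (((horizontal distance between end_red and mark_a below 0.1 m and (horizontal distance between coupon20_mid and mark_a below 0.012 m and horizontal distance between coupon30_mid and mark_b below 0.012 m and horizontal distance between coupon40_mid and mark_c below 0.012 m and horizontal distance between coupon50_mid and mark_d below 0.012 m)) or (horizontal distance between end_red and mark_d below 0.1 m and (horizontal distance between coupon20_mid and mark_d below 0.012 m and horizontal distance between coupon30_mid and mark_c below 0.012 m and horizontal distance between coupon40_mid and mark_b below 0.012 m and horizontal distance between coupon50_mid and mark_a below 0.012 m))) and angle between each of coupon20_mid, coupon30_mid, coupon40_mid, coupon50_mid's own z axis and vertical below 0.1 rad and height (world z) of coupon20_mid between 0.037 and 0.047 m and linear speed of each of coupon20, coupon30, coupon40, coupon50 below 0.02 m/s and height (world z) of coupon30_mid between 0.037 and 0.047 m and height (world z) of coupon40_mid between 0.037 and 0.047 m and height (world z) of coupon50_mid between 0.037 and 0.047 m); the robot touches nothing.
It fails at once if the spray can is knocked over (tilted more than 0.5 rad) (angle between can_mid's own z axis and vertical above 0.5 rad).
It also fails if it takes over 96 s, if anything falls off the work surface, if the arm or the gripper's body presses on something with over 40 N, if the wrist force passes 120 N, or if a joint passes its speed limit or range.

## Robot

A 6-joint arm with a two-finger parallel gripper is mounted at the origin on the work surface. World frame = base frame: x ahead of the robot, y to its left, z up, the work surface at z = 0. Lengths are in m, angles in rad, forces in N, time in s.
With the tool pointing down it reaches from about 0.3 to 0.85 m from the base axis. Payload 4.2 kg.
Tool frame: the origin (TCP) lies midway between the tips of the shut fingers; the grasp point (between the pads) lies tcp_to_grasp behind it (tcp_to_grasp is the distance from the TCP to the grasp point, in m); z points along the fingers, x is the direction in which the jaws open and shut, and the axes are right-handed (so a half turn about z gives the same grasp; the last joint's range is limited). The gripper opens to 91 mm and grips with 3 to 60 N. Pads are 32 mm wide; open, the fingers measure 118 mm over their backs; the gripper's body (76 mm by 178 mm) begins 60 mm behind the grasp point.
Start: joints at [1.325, 0.32, 1.565, -0, 1.257, -0.02], TCP at [0.129, 0.56, 0.214] pointing down, gripper open.
Joint ranges: [-3.11, 3.11], [-0.84, 2.01], [0.21, 2.61], [-1.34, 4.49], [0.05, 2.63], [-2.56, 2.56]. Speed limits (rad/s): [2.57, 2.57, 3.14, 3.14, 3.14, 3.14].

## Interface

Orientations are given as [roll, pitch, yaw] about the fixed x, y, z axes, in that order (R = Rz(yaw) Ry(pitch) Rx(roll)).
In Python, from plant import sense, camera, finish_job, tcp_to_grasp gives the robot as it stands. The module is installed in compiled form; this text tells all that it offers.
- The arm moves only by the tool carry_out, never from a script. Its argument "targets" is a list of rows, each a list of 5 numbers: the closure, from 0 (fully open) to 1 (shut), then the shift along the world's x, y, z in mm, then the turn about the world's z in degrees. In form: [[hand, tx, ty, tz, roll], ...]. A call has 1 to 10 rows; each row shifts and turns the pose as measured when the row begins; what a row does not reach is not made up. A row lasts 1/8 s, in which the tool goes at most 62.5 mm and 10.7 degrees, less where a joint would pass 70% of its speed; a pose out of reach is approached as far as the arm can. A call with a gripper value outside its range is refused whole. The fingers move at their own pace and stop on an object; the grip force is fixed at half the most. Time passes only in rows, so rows that do not move let the fingers close. It gives the time, the measured TCP pose, the force and the opening at its end, in the units of the state.
- sense(): the state, without advancing time (a new reading comes with each control period).
- camera(name): name is "scene" or "top" or "wrist"; returns a dict with "image" (384x512x3 uint8, blue, green, red), "fov_y" (degrees; the focal length in pixels is half the picture's height over the tangent of half this angle, whatever the lens; pixels are square), "cx", "cy" (the principal point, pixels), "R" (3x3) and "t" (3): a world point X has camera coordinates R X + t. Camera axes: x right, y down, z forward; pixel columns grow to the right and rows downward; lengths in m; the calibration is good to about 2 mm. A picture is of the moment at which its call begins. There is no depth.
- finish_job(): hands the job in, once; it reports no verdict.
The state is a dict: "time": time; "joint_pos": joint angles; "joint_velocities": joint speeds; "joint_efforts": joint torques, N m; "tool_pos": TCP position; "ee_rot": TCP orientation; "contact_force": force on the tool from outside, world axes, zero at the start; "wrist_torque": the same for the moment, N m; "gripper_width": finger opening in m.
Only numpy, scipy, OpenCV 4.12 (cv2) and the standard library are available. Lean on these libraries where they do the work, as an engineer would, in place of code of your own. Each camera call takes 0.05 s, during which the arm holds its last target.

## Working session

There is one attempt and no reset: what is moved stays moved. The work goes in short steps, Python scripts to look and compute and a tool call to move; the robot and the scene stay as the last step left them, time stands still between calls to the robot, and variables do not carry over. Pictures are saved under pics/ and viewed, and the job is handed in when it is done.

Besides the shell and the picture viewer there is one more tool, called after ">>>" as name(argument=value, ...) on one line, values as JSON. carry_out: Moves the arm, as the interface text tells. Its arguments: {"type":"object","properties":{"targets":{"type":"array","items":{"type":"array","items":{"type":"number"}}}},"required":["targets"]}

```bash
mkdir -p pics; cat > h.py <<'E'
import numpy as np,cv2
from plant import sense,camera,finish_job,tcp_to_grasp
def snap(n,f):
    c=camera(n);cv2.imwrite('pics/'+f,c['image']);return c
def ray(c,u,v,z):
    f=c['image'].shape[0]/2/np.tan(np.radians(c['fov_y'])/2)
    R=np.array(c['R']);t=np.array(c['t']);o=-R.T@t
    d=R.T@np.array([(u-c['cx'])/f,(v-c['cy'])/f,1]);return o+d*(z-o[2])/d[2]
def proj(c,X):
    f=c['image'].shape[0]/2/np.tan(np.radians(c['fov_y'])/2)
    p=np.array(c['R'])@np.array(X)+c['t'];return np.array([c['cx']+f*p[0]/p[2],c['cy']+f*p[1]/p[2]])
E
python3 - <<'E'
from h import *
import pickle
for n in('top','scene'):
    c=snap(n,n+'0.png');pickle.dump(c,open(n+'.pkl','wb'));print(n,c['fov_y'],np.array(c['t']),-np.array(c['R']).T@c['t'])
s=sense();print(s,tcp_to_grasp)
E
```

```text
top 48.397510795116986 [0.04613979 0.50248289 1.10525395] [0.2992775  0.07377872 1.17524207]
scene 54.102366301213955 [ 0.00460946 -0.20437038  1.5372306 ] [1.38728091 0.21633968 0.65841875]
{'time': 0.1, 'joint_pos': array([ 1.32498675e+00,  3.20246832e-01,  1.56550153e+00,  6.06369922e-06,
        1.25738231e+00, -1.99922124e-02]), 'joint_velocities': array([-0.00102251, -0.00224614, -0.00331418, -0.00030415,  0.00051545,
        0.00073751]), 'joint_efforts': array([ 2.80999620e-04, -4.13337278e+01, -2.32509470e+01,  7.28666992e-02,
        4.19552845e-02, -7.07574509e-05]), 'tool_pos': array([0.12863505, 0.5599958 , 0.21321506]), 'ee_rot': array([-3.14155614e+00,  1.53759672e-03,  1.34497712e+00]), 'contact_force': array([ 0.19396303, -0.12562015, -0.37692193]), 'wrist_torque': array([-0.00489436, -0.02507478,  0.0102059 ]), 'gripper_width': 0.09091871741862755} 0.0188
```

View pics/top0.png

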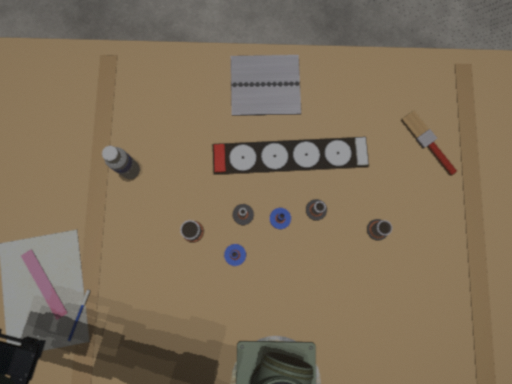

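View pics/scene0.png

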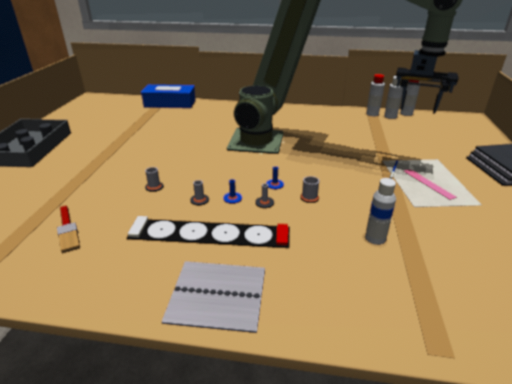

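Top view: the red bar is at the left end, (219,157), and the spots run from (243,157) to (338,153). The steel coupons are at about (191,231), (243,213), (317,208) and (380,228). The blue lookalikes at (280,217) and (235,255) are not meant. I'll enlarge to check.

```bash
python3 - <<'E'
import pickle,cv2
c=pickle.load(open('top.pkl','rb'))
im=c['image'][190:270,170:410];cv2.imwrite('pics/crop1.png',cv2.resize(im,None,fx=3.33,fy=3.33,interpolation=cv2.INTER_CUBIC))
a=[cv2.resize(c['image'][y-20:y+20,x-20:x+20],(266,266),interpolation=cv2.INTER_CUBIC) for x,y in((191,230),(243,213),(317,208),(380,228))]
b=cv2.resize(c['image'][130:180,205:375],(798,235),interpolation=cv2.INTER_CUBIC)
cv2.imwrite('pics/crop2.png',cv2.vconcat([cv2.resize(cv2.hconcat(a),(798,200)),b]))
E
```

```text
(no output)
```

View pics/crop1.png

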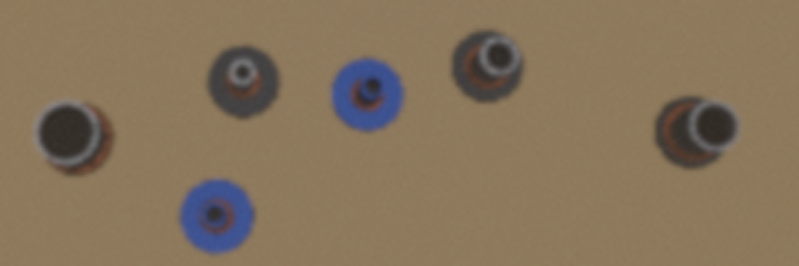

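View pics/crop2.png

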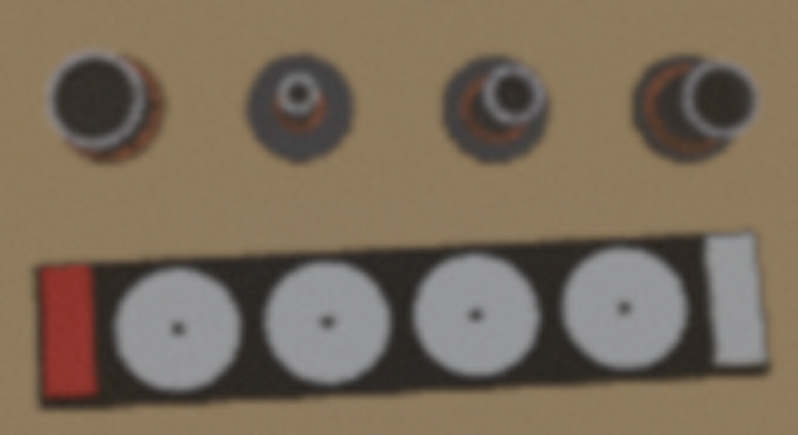

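Enlarged, the rims measure about 64, 28, 40 and 50 px at 3.33x, so left to right they are coupon50, coupon20, coupon30 and coupon40. Both blue ones are ruled out.

```bash
python3 - <<'E'
from h import *
import pickle
c=pickle.load(open('top.pkl','rb'));k=799/240
for n,r,b in((20,(242,72),(243,81)),(30,(498,55),(487,66)),(40,(713,125),(691,132)),(50,(67,132),(77,140))):
    f=lambda p,z:ray(c,170+p[0]/k-.35,190+p[1]/k-.35,z)[:2].round(4)
    print(n,f(r,.066),f(b,.006))
k=4.694;P=[]
for p in((178,128),(327,122),(476,115),(624,108)):
    P.append(ray(c,205+p[0]/k-.4,130+p[1]/k-.4,.006)[:2])
P=np.array(P);print(P.round(4));print(np.linalg.norm(np.diff(P,axis=0),axis=1))
d=P[3]-P[0];print(np.degrees(np.arctan2(d[1],d[0])))
# can
print(ray(c,110,153,.18))
E
```

```text
20 [0.436  0.0934] [0.4359 0.0935]
30 [ 0.4534 -0.108 ] [ 0.4523 -0.1086]
40 [ 0.4013 -0.2766] [ 0.4007 -0.2771]
50 [0.3864 0.2282] [0.3848 0.2281]
[[ 0.5975  0.0976]
 [ 0.6031  0.0081]
 [ 0.6095 -0.0816]
 [ 0.6158 -0.1712]]
[0.08958373 0.08998771 0.08976183]
-86.09772115516657
[0.55564468 0.41018782 0.18      ]
```

>>> carry_out(targets=[[0,31,-47,0,-7.3],[0,31,-47,0,-7.3],[0,31,-47,0,-7.3],[0,31,-47,0,-7.3],[0,31,-47,0,-7.3],[0,31,-47,0,-7.3],[0,31,-47,0,-7.3],[0,31,-47,0,-7.3],[0,31,-47,0,-7.3],[0,28,-44,0,-7.3]])

```text
time: 1.35
tool_pos: [0.44, 0.0794, 0.2099]
ee_rot: [3.141, 0.003, 0.037]
contact_force: [1.1, 0.9, 0.3]
gripper_width: 0.0908
```

>>> carry_out(targets=[[0,0,0,0,0],[0,-4,14,-40,1.5],[0,0,0,-30,0],[0,0,0,0,0]])

```text
time: 1.85
tool_pos: [0.4357, 0.0925, 0.1378]
ee_rot: [-3.141, 0.004, 0.059]
contact_force: [0.5, -0.1, 0.3]
gripper_width: 0.0911
```

```bash
python3 - <<'E'
from h import *
c=snap('wrist','w1.png');s=sense();print(s['tool_pos'],s['ee_rot'],proj(c,[.436,.0935,.066]),proj(c,[.436,.0935,.0]))
E
```

```text
[0.43678662 0.09265778 0.13905923] [-3.14104526e+00  1.61560755e-03  5.92541139e-02] [256.91470393 198.8527605 ] [256.88874457 176.10562919]
```

View pics/w1.png

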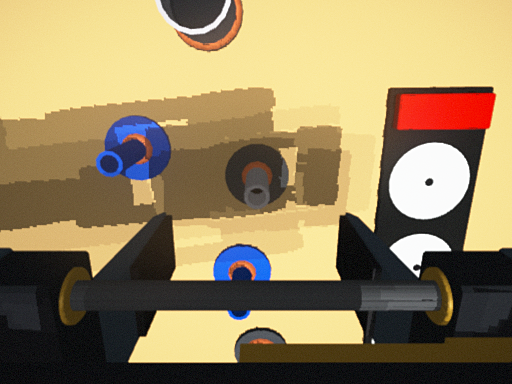

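The wrist view shows the steel coupon20 centred between the jaws. Its rim is at about (257,197), against a predicted (257,199). Descending.

>>> carry_out(targets=[[0,0,1,-50,0.5],[0,0,0,-40,0],[0,0,0,-18,0],[0,0,0,0,0]])

```text
time: 2.4
tool_pos: [0.4419, 0.0969, 0.0346]
ee_rot: [-3.139, -0.012, 0.072]
contact_force: [0.0, -0.2, -0.0]
gripper_width: 0.091
```

>>> carry_out(targets=[[0,-5,-3,-6,0],[0,0,0,0,0]])

```text
time: 2.65
tool_pos: [0.4385, 0.0945, 0.0307]
ee_rot: [-3.138, -0.017, 0.073]
contact_force: [0.7, -0.4, 0.6]
gripper_width: 0.091
```

>>> carry_out(targets=[[0,-2,-1,-3,0],[0.3,0,0,0,0],[0.6,0,0,0,0],[1,0,0,0,0],[1,0,0,0,0],[1,0,0,0,0],[1,0,0,0,0],[1,0,0,0,0]])

```text
time: 3.65
tool_pos: [0.4376, 0.0936, 0.0291]
ee_rot: [-3.138, -0.021, 0.073]
contact_force: [0.7, 0.2, 0.2]
gripper_width: 0.0242
```

>>> carry_out(targets=[[1,0,0,0,0],[1,0,0,0,0],[1,0,0,0,0]])

```text
time: 4.03
tool_pos: [0.437, 0.0935, 0.0293]
ee_rot: [-3.138, -0.019, 0.073]
contact_force: [0.2, -0.1, 0.9]
gripper_width: 0.0193
```

>>> carry_out(targets=[[1,0,0,30,0],[1,0,0,40,0],[1,30,0,20,0],[1,40,1,0,0],[1,40,1,0,0],[1,30,1,0,0],[1,12,1,0,0],[1,0,0,0,0]])

```text
time: 5.03
tool_pos: [0.5905, 0.097, 0.1185]
ee_rot: [-3.139, -0.014, 0.073]
contact_force: [-0.2, 1.2, -2.4]
gripper_width: 0.02
```

>>> carry_out(targets=[[1,5,0,-30,0],[1,0,0,-25,0],[1,0,0,-15,0],[1,0,0,0,0],[1,0,0,0,0]])

```text
time: 5.65
tool_pos: [0.5908, 0.0971, 0.0478]
ee_rot: [-3.139, -0.012, 0.074]
contact_force: [-0.2, 0.1, -2.1]
gripper_width: 0.0199
```

>>> carry_out(targets=[[1,7,0.5,0,0],[1,0,0,-6,0],[1,0,0,0,0]])

```text
time: 6.02
tool_pos: [0.5997, 0.0978, 0.0435]
ee_rot: [-3.138, -0.016, 0.074]
contact_force: [-0.2, -0.2, -1.5]
gripper_width: 0.0196
```

```bash
python3 - <<'E'
from h import *
c=snap('wrist','w2.png');print(sense()['tool_pos'],proj(c,[.5975,.0976,.006]),proj(c,[.5975,.0976,.073]))
E
```

```text
[0.6001002  0.09789866 0.04386739] [252.00743067 217.44127151] [252.92018799 270.60127708]
```

View pics/w2.png

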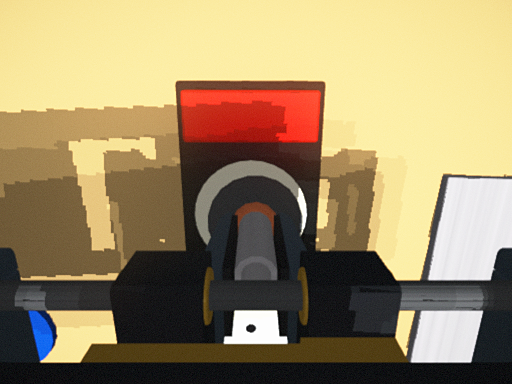

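The wrist view shows the coupon just above its spot: base centre at about (257,215), spot centre at about (251,217). I'll shift x by -2.5 mm and lower it.

>>> carry_out(targets=[[1,-3,0,-4,0],[1,0,0,-3,0],[1,0,0,-1,0],[1,0,0,0,0]])

```text
time: 6.58
tool_pos: [0.5967, 0.0979, 0.0353]
ee_rot: [-3.138, -0.016, 0.074]
contact_force: [-0.1, -0.1, -0.7]
gripper_width: 0.0195
```

>>> carry_out(targets=[[1,0.5,0,-1,0],[0.6,0,0,0,0],[0,0,0,0,0],[0,0,0,0,0],[0,0,0,0,0],[0,0,0,0,0],[0,0,0,30,0],[0,0,0,40,0],[0,0,0,20,0]])

```text
time: 7.7
tool_pos: [0.5963, 0.0977, 0.1256]
ee_rot: [-3.138, -0.013, 0.074]
contact_force: [0.6, -0.1, 0.1]
gripper_width: 0.091
```

>>> carry_out(targets=[[0,-20,-30,0,0],[0,-30,-42,0,0],[0,-30,-42,0,0],[0,-30,-42,0,0],[0,-20,-32,0,0],[0,-8,-10,0,0],[0,0,0,0,0],[0,0,0,0,0]])

```text
time: 8.7
tool_pos: [0.4573, -0.1036, 0.1286]
ee_rot: [-3.139, -0.023, 0.076]
contact_force: [0.4, 0.4, 0.3]
gripper_width: 0.0909
```

```bash
python3 - <<'E'
from h import *
c=snap('top','t2.png');s=sense();print(s['tool_pos'],s['time'])
cv2.imwrite('pics/t2c.png',cv2.resize(c['image'][120:270,170:410],None,fx=3.33,fy=3.33,interpolation=cv2.INTER_CUBIC))
E
```

```text
[ 0.45731494 -0.10347331  0.12857259] 8.75
```

View pics/t2c.png

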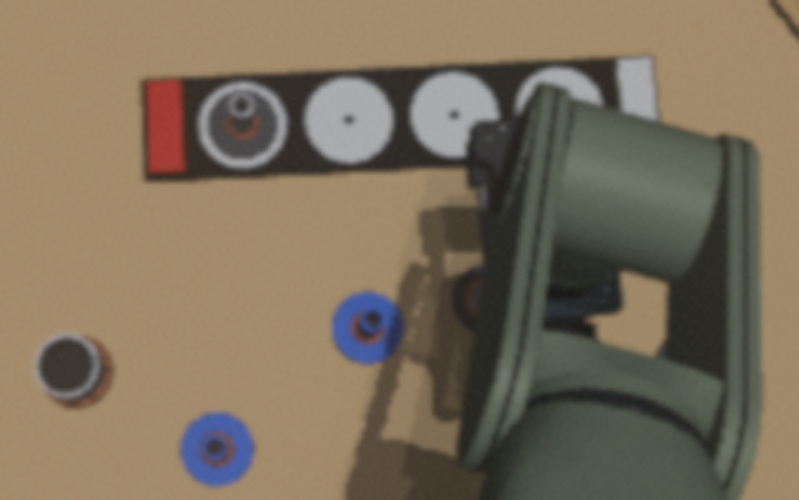

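The top view shows coupon20 upright and centred on the spot next to the red bar, crop (242,125). The arm is now over coupon30, so I'll descend.

>>> carry_out(targets=[[0,-4,-4.5,-30,0],[0,0,0,-30,0],[0,0,0,-25,0],[0,0,0,0,0],[0,0,0,0,0]])

```text
time: 9.38
tool_pos: [0.4583, -0.1047, 0.0425]
ee_rot: [-3.14, -0.028, 0.084]
contact_force: [-0.2, 0.1, -0.2]
gripper_width: 0.0912
```

>>> carry_out(targets=[[0,-6,-4,-10,-0.5],[0,0,0,-4,0],[0,0,0,0,0]])

```text
time: 9.75
tool_pos: [0.4533, -0.109, 0.0294]
ee_rot: [-3.141, -0.032, 0.075]
contact_force: [-0.0, -0.2, 0.4]
gripper_width: 0.0911
```

>>> carry_out(targets=[[0.5,0,0.5,-1,0],[1,0,0,0,0],[1,0,0,0,0],[1,0,0,0,0],[1,0,0,0,0],[1,0,0,0,0],[1,0,0,0,0],[1,0,0,0,0]])

```text
time: 10.75
tool_pos: [0.4533, -0.1087, 0.0292]
ee_rot: [-3.141, -0.032, 0.075]
contact_force: [-0.9, 0.3, 0.8]
gripper_width: 0.0299
```

>>> carry_out(targets=[[1,0,0,30,0],[1,0,0,40,0],[1,20,15,20,0],[1,35,28,0,0],[1,35,28,0,0],[1,35,26,0,0],[1,18,14,0,0],[1,0,0,0,0],[1,0,0,0,0]])

```text
time: 11.88
tool_pos: [0.5963, 0.0066, 0.1163]
ee_rot: [-3.139, -0.023, 0.073]
contact_force: [0.1, -0.0, -1.9]
gripper_width: 0.0295
```

>>> carry_out(targets=[[1,6,1,-30,0],[1,0,0,-25,0],[1,0,0,-12,0],[1,0,0,0,0],[1,0,0,0,0]])

```text
time: 12.5
tool_pos: [0.5997, 0.0045, 0.049]
ee_rot: [-3.139, -0.024, 0.069]
contact_force: [0.6, -0.5, -2.4]
gripper_width: 0.0291
```

>>> carry_out(targets=[[1,3,3,-6,0],[1,0,0,0,0],[1,0,0,0,0]])

```text
time: 12.88
tool_pos: [0.6042, 0.0078, 0.0445]
ee_rot: [-3.139, -0.027, 0.069]
contact_force: [-0.2, 1.2, -3.2]
gripper_width: 0.0297
```

```bash
python3 - <<'E'
from h import *
c=snap('wrist','w3.png');print(sense()['tool_pos'],proj(c,[.6033,.0081,.006]))
E
```

```text
[0.6041232  0.00776908 0.04446327] [253.24954444 216.16237776]
```

View pics/w3.png

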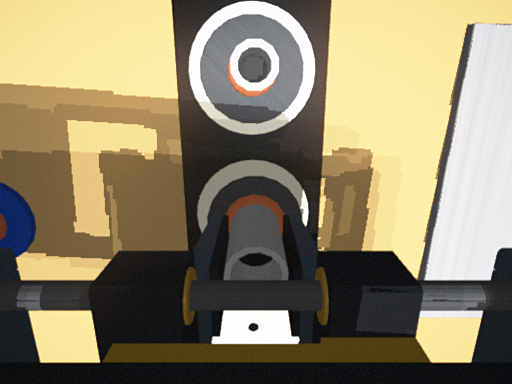

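The base, column about 256, is over the spot, column about 252, and coupon20 is centred at (252,67). Lowering with a small x correction.

>>> carry_out(targets=[[1,-2,0.5,-5,0],[1,0,0,-4,0],[1,0,0,0,0],[1,0,0,0,0]])

```text
time: 13.42
tool_pos: [0.6021, 0.0083, 0.0355]
ee_rot: [-3.139, -0.028, 0.069]
contact_force: [-0.6, -0.9, -1.4]
gripper_width: 0.0299
```

>>> carry_out(targets=[[1,0.5,0,-1,0],[0.6,0,0,0,0],[0,0,0,0,0],[0,0,0,0,0],[0,0,0,0,0],[0,0,0,0,0],[0,0,0,30,0],[0,0,0,40,0],[0,0,0,20,0]])

```text
time: 14.55
tool_pos: [0.6018, 0.0083, 0.1255]
ee_rot: [-3.139, -0.025, 0.069]
contact_force: [-0.2, 0.7, -0.6]
gripper_width: 0.0909
```

>>> carry_out(targets=[[0,-20,-28,0,0],[0,-33,-47,0,0],[0,-33,-47,0,0],[0,-33,-47,0,0],[0,-33,-47,0,0],[0,-30,-42,0,0],[0,-13,-18,0,0],[0,0,0,0,0],[0,0,0,0,0]])

```text
time: 15.68
tool_pos: [0.4033, -0.2744, 0.1288]
ee_rot: [3.141, -0.035, 0.071]
contact_force: [0.4, 1.1, -0.0]
gripper_width: 0.0911
```

>>> carry_out(targets=[[0,-4,-2.5,-30,0],[0,-1,0,-30,0],[0,-1,0,-25,0],[0,0,0,0,0],[0,0,0,0,0]])

```text
time: 16.3
tool_pos: [0.4021, -0.2735, 0.0432]
ee_rot: [3.139, -0.039, 0.079]
contact_force: [0.5, -1.0, 0.6]
gripper_width: 0.0907
```

```bash
python3 - <<'E'
from h import *
c=snap('wrist','w4.png');print(sense()['tool_pos'],proj(c,[.401,-.2768,.066]),proj(c,[.401,-.2768,.006]))
E
```

```text
[ 0.40205096 -0.27351034  0.04330686] [255.42247149 269.21494937] [251.85119818 221.64160549]
```

View pics/w4.png

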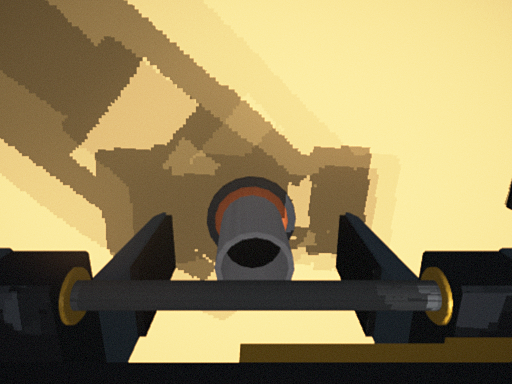

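Coupon40 stands between the jaws with its rim at about (255,258), close to the prediction. Lower and grip.

>>> carry_out(targets=[[0,-1,-3,-10,0],[0,-1,0,-4,0],[0,0,0,0,0],[0.5,0,0,0,0],[1,0,0,0,0],[1,0,0,0,0],[1,0,0,0,0],[1,0,0,0,0],[1,0,0,0,0],[1,0,0,0,0]])

```text
time: 17.6
tool_pos: [0.4013, -0.2777, 0.0308]
ee_rot: [3.136, -0.043, 0.079]
contact_force: [-0.4, -0.2, 0.2]
gripper_width: 0.0399
```

>>> carry_out(targets=[[1,0,0,30,0],[1,0,0,40,0],[1,20,19,20,0],[1,36,34,0,0],[1,38,36,0,0],[1,38,36,0,0],[1,38,36,0,0],[1,26,24,0,0],[1,8,8,0,0],[1,0,0,0,0]])

```text
time: 18.85
tool_pos: [0.6056, -0.0765, 0.1169]
ee_rot: [3.141, -0.031, 0.077]
contact_force: [-0.1, 0.3, -2.2]
gripper_width: 0.0399
```

>>> carry_out(targets=[[1,1,-4,-30,0],[1,0,0,-25,0],[1,0,0,-10,0],[1,0,0,0,0],[1,0,0,0,0]])

```text
time: 19.48
tool_pos: [0.6029, -0.085, 0.0515]
ee_rot: [3.139, -0.029, 0.072]
contact_force: [0.1, 0.1, -2.4]
gripper_width: 0.0397
```

>>> carry_out(targets=[[1,6,3.5,-5,0],[1,0,0,0,0],[1,0,0,0,0]])

```text
time: 19.85
tool_pos: [0.6106, -0.0815, 0.0481]
ee_rot: [3.139, -0.033, 0.072]
contact_force: [-0.1, 0.3, -2.6]
gripper_width: 0.0397
```

```bash
python3 - <<'E'
from h import *
c=snap('wrist','w5.png');print(sense()['tool_pos'],proj(c,[.6095,-.0817,.006]))
E
```

```text
[ 0.61063181 -0.08144245  0.04811144] [252.38820692 214.67313097]
```

View pics/w5.png

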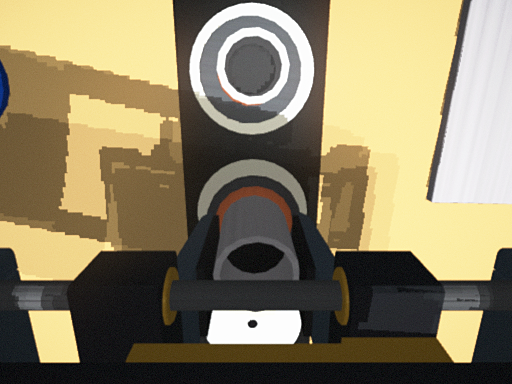

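Coupon40's base, column about 255, is over its spot, column about 252, and coupon30 sits centred behind it at (252,67). Lowering to about z 0.037.

>>> carry_out(targets=[[1,-1.5,0,-6,0],[1,0,0,-5,0],[1,0,0,0,0],[1,0,0,0,0]])

```text
time: 20.4
tool_pos: [0.6092, -0.0814, 0.0366]
ee_rot: [3.139, -0.034, 0.073]
contact_force: [-0.8, 0.8, -0.8]
gripper_width: 0.0396
```

>>> carry_out(targets=[[1,0,0,-0.5,0],[0.6,0,0,0,0],[0,0,0,0,0],[0,0,0,0,0],[0,0,0,0,0],[0,0,0,0,0],[0,0,0,30,0],[0,0,0,40,0],[0,0,0,20,0],[0,0,0,0,0]])

```text
time: 21.65
tool_pos: [0.6093, -0.0816, 0.1289]
ee_rot: [3.138, -0.034, 0.072]
contact_force: [1.1, 0.2, -1.0]
gripper_width: 0.0911
```

>>> carry_out(targets=[[0,-20,28,0,0],[0,-34,47,0,0],[0,-34,47,0,0],[0,-34,47,0,0],[0,-34,47,0,0],[0,-30,42,0,0],[0,-22,30,0,0],[0,-8,10,0,0],[0,0,0,0,0],[0,0,0,0,0]])

```text
time: 22.9
tool_pos: [0.3826, 0.2209, 0.1192]
ee_rot: [3.135, -0.023, 0.07]
contact_force: [0.5, 0.2, 0.1]
gripper_width: 0.0911
```

>>> carry_out(targets=[[0,2,7,-25,0],[0,0,0,-25,0],[0,0,0,-20,0],[0,0,0,0,0],[0,0,0,0,0]])

```text
time: 23.52
tool_pos: [0.3898, 0.2245, 0.048]
ee_rot: [3.135, -0.027, 0.061]
contact_force: [0.2, -0.5, 0.0]
gripper_width: 0.0913
```

```bash
python3 - <<'E'
from h import *
c=snap('wrist','w6.png');print(sense()['tool_pos'],proj(c,[.386,.2282,.066]))
E
```

```text
[0.38971782 0.22450127 0.04808931] [250.35772714 251.89502123]
```

View pics/w6.png

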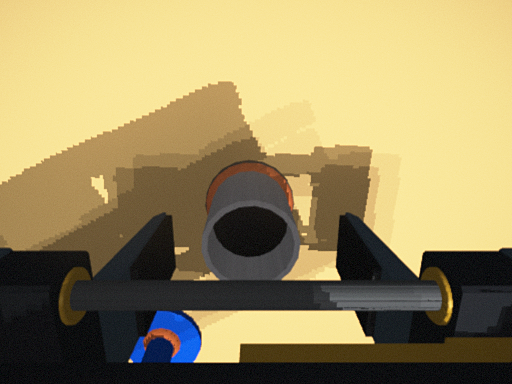

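```bash
python3 - <<'E'
from h import *
c=camera('wrist')
a=np.linspace(0,2*np.pi,24,endpoint=False)
im=c['image'].copy()
for r,z,col in((.03,.006,(0,255,0)),(.025,.066,(255,0,255))):
    for t in a: cv2.circle(im,tuple(int(v) for v in proj(c,[.386+r*np.cos(t),.2282+r*np.sin(t),z])),2,col,-1)
cv2.imwrite('pics/w6o.png',im)
E
```

```text
(no output)
```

View pics/w6o.png

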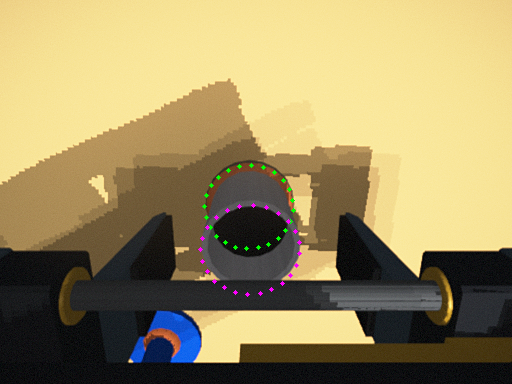

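The overlay sits about 4–6 px low, so the coupon is about 2 mm further in +y, which is within calibration error. I'll use y≈0.229.

>>> carry_out(targets=[[0,-4,5,-12,0],[0,0,0,-6,0],[0,0,0,0,0]])

```text
time: 24.0
tool_pos: [0.3859, 0.2304, 0.03]
ee_rot: [3.137, -0.029, 0.062]
contact_force: [-0.1, 0.3, 0.9]
gripper_width: 0.0914
```

>>> carry_out(targets=[[0.3,0,-1,0,0],[1,0,0,0,0],[1,0,0,0,0],[1,0,0,0,0],[1,0,0,0,0],[1,0,0,0,0],[1,0,0,0,0]])

```text
time: 24.88
tool_pos: [0.3868, 0.2297, 0.0306]
ee_rot: [3.137, -0.031, 0.062]
contact_force: [0.3, 0.3, -0.3]
gripper_width: 0.0501
```

>>> carry_out(targets=[[1,0,0,30,0],[1,0,0,45,0],[1,0,-20,30,0],[1,10,-45,2,0],[1,20,-50,2,0],[1,25,-50,2,0],[1,30,-50,2,0],[1,30,-50,2,0],[1,30,-45,2,0],[1,25,-30,0,0]])

```text
time: 26.12
tool_pos: [0.5504, -0.1204, 0.1442]
ee_rot: [3.138, -0.013, 0.067]
contact_force: [0.7, 0.2, -3.5]
gripper_width: 0.05
```

>>> carry_out(targets=[[1,25,-20,0,0],[1,25,-18,0,0],[1,10,-8,0,0],[1,0,0,0,0],[1,0,0,0,0]])

```text
time: 26.75
tool_pos: [0.6079, -0.1683, 0.1383]
ee_rot: [-3.14, 0.0, 0.063]
contact_force: [-0.2, -0.5, -3.6]
gripper_width: 0.0495
```

>>> carry_out(targets=[[1,4,-3,-30,0],[1,2,0,-30,0],[1,2,0,-20,0],[1,0,0,-6,0],[1,0,0,0,0],[1,0,0,0,0]])

```text
time: 27.5
tool_pos: [0.613, -0.167, 0.0539]
ee_rot: [-3.139, -0.001, 0.067]
contact_force: [0.7, 0.0, -3.8]
gripper_width: 0.0499
```

>>> carry_out(targets=[[1,3,-4,-6,0],[1,0,0,0,0],[1,0,0,0,0]])

```text
time: 27.88
tool_pos: [0.6172, -0.1717, 0.0493]
ee_rot: [-3.141, -0.004, 0.067]
contact_force: [0.9, -0.0, -3.8]
gripper_width: 0.0495
```

```bash
python3 - <<'E'
from h import *
c=snap('wrist','w7.png');print(sense()['tool_pos'],proj(c,[.6158,-.1712,.006]))
E
```

```text
[ 0.61715042 -0.17170937  0.0492201 ] [253.80496508 213.1949523 ]
```

View pics/w7.png

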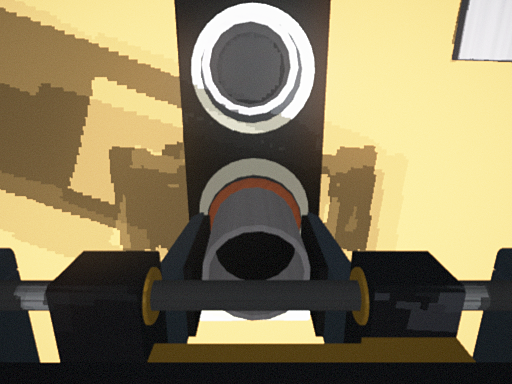

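Coupon50 is over the last spot, column about 256 against 254. Lowering.

>>> carry_out(targets=[[1,-1.5,0,-7,0],[1,0,0,-5,0],[1,0,0,0,0],[1,0,0,0,0]])

```text
time: 28.42
tool_pos: [0.6155, -0.1717, 0.0366]
ee_rot: [-3.141, -0.004, 0.067]
contact_force: [-0.3, -0.3, -0.7]
gripper_width: 0.0497
```

>>> carry_out(targets=[[1,0,0,-0.5,0],[0.6,0,0,0,0],[0,0,0,0,0],[0,0,0,0,0],[0,0,0,0,0],[0,0,0,0,0],[0,0,0,30,0],[0,0,0,40,0],[0,0,0,30,0],[0,0,0,0,0]])

```text
time: 29.68
tool_pos: [0.6167, -0.172, 0.1399]
ee_rot: [3.141, -0.007, 0.067]
contact_force: [-0.1, 0.5, -0.7]
gripper_width: 0.0911
```

>>> carry_out(targets=[[0,-30,-20,0,0],[0,-45,-30,0,0],[0,-45,-30,0,0],[0,-45,-30,0,0],[0,-45,-30,0,0],[0,-20,-15,0,0],[0,0,0,0,0],[0,0,0,0,0]])

```text
time: 30.68
tool_pos: [0.3762, -0.3268, 0.13]
ee_rot: [-3.133, 0.003, 0.068]
contact_force: [0.4, -0.7, -0.2]
gripper_width: 0.0917
```

```bash
python3 - <<'E'
from h import *
c=snap('top','t9.png');s=sense();print(s['tool_pos'],s['time'])
a=np.linspace(0,2*np.pi,16,endpoint=False)
b=cv2.resize(c['image'][125:185,200:380],None,fx=4.4,fy=4.4,interpolation=cv2.INTER_CUBIC)
cc=b.copy()
for (x,y),d in zip(((.5975,.0976),(.6033,.0081),(.6095,-.0816),(.6158,-.1712)),(20,30,40,50)):
    for r,z,col in((.030,.012,(0,255,0)),(d/2000,.072,(255,0,255))):
        for t in a:
            p=proj(c,[x+r*np.cos(t),y+r*np.sin(t),z]);q=(p-[200,125]+.5)*4.4
            cv2.circle(cc,tuple(int(v) for v in q),1,col,-1)
cv2.imwrite('pics/t9c.png',cv2.vconcat([b,cc]))
snap('scene','s9.png')
E
```

```text
[ 0.37635435 -0.32667291  0.12999551] 30.725
```

View pics/t9c.png

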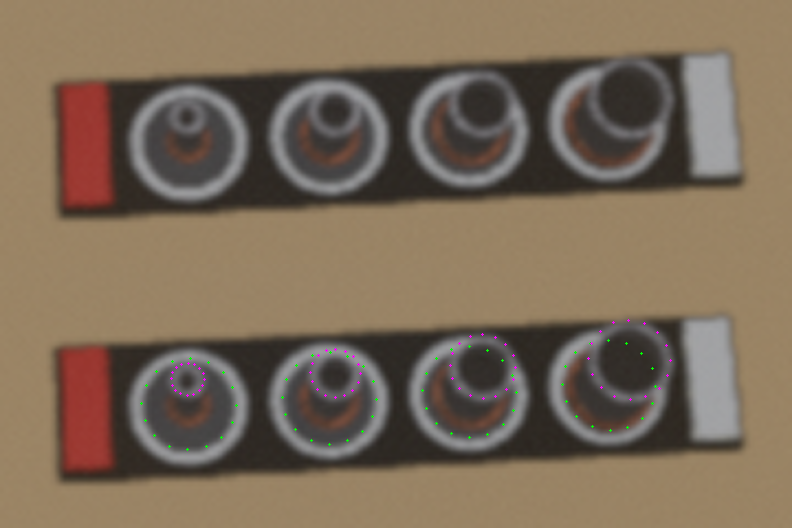

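View pics/s9.png

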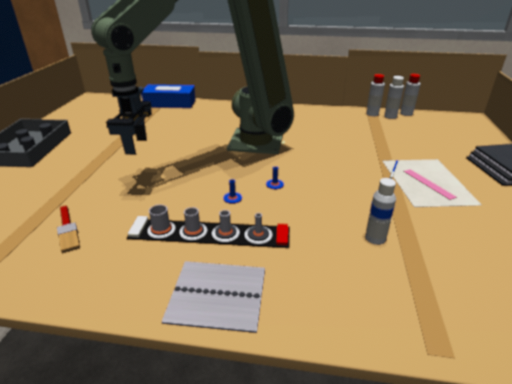

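All four coupons are upright and concentric with their spots to within about 1–2 mm. They run 20, 30, 40, 50 from the red bar, the can is standing, and the arm is clear.

```bash
python3 -c "
from plant import finish_job
print(finish_job())"
```

```text
the job is handed in; nothing more can be done
None
```

I stood the four coupons upright on the white spots in order 20, 30, 40, 50 mm, with the 20 mm next to the red bar. All are released, and I handed the job in at about 31 s of the 96 s allowed; `finish_job` reports no verdict.

- **Placement:** the last top picture, with the expected outlines drawn over it, shows each coupon within about 1–2 mm of its spot's centre, against the 12 mm limit.
- **Scene:** the last scene picture shows all four coupons upright, the spray can standing, the two blue lookalikes not taken, and the gripper open and clear of everything.
- **Disagreements:**
  - Before I gripped the 50 mm coupon, the wrist camera put it about 2 mm further in +y than the top camera did. That is within the calibration error, and I corrected for it.
  - The tool tilted by up to about 0.04 rad during the moves, which I could not correct. It did not visibly tilt any coupon.

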